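# Set a work-support pad to a marked slope with a pendulum angle gauge

### The arm

A 6-joint arm with a two-finger parallel gripper is mounted at the origin on the work surface. World frame = base frame: x ahead of the robot, y to its left, z up, the work surface at z = 0. Lengths are in m, angles in degrees, forces in N, time in s.
With the tool pointing down it reaches from about 0.15 to 0.775 m from the base axis. Payload 6.1 kg.
Tool frame: the origin (TCP) lies at the very end of the fingers, on their centre line; the grasp point (between the pads) lies 19 mm behind it; z points along the fingers, y is the line along which they close (so a half turn about z gives the same grasp; the last joint's range is limited). The gripper opens to 85 mm and grips with 20 to 120 N. Pads are 22 mm wide; open, the fingers measure 114 mm over their backs; the gripper's body (76 mm by 85 mm) begins 54 mm behind the grasp point. The pads swing forward as they close: fully open they stand 13 mm farther back than shut.
Start: joints at [-70.015, 7.208, -2.269, 80.523, 0, 90], TCP at [0.179, -0.493, 0.231] pointing down, gripper open.
Joint ranges: [-155.77, 155.77], [-54.66, 111.73], [-72.52, 77.12], [-102.08, 115.82], [-83.92, 84.16], [-180, 180]. Speed limits (degrees/s): [136.94, 136.94, 172.46, 180, 180, 180].

### API

Orientations are given as [roll, pitch, yaw] about the fixed x, y, z axes, in that order (R = Rz(yaw) Ry(pitch) Rx(roll)).
In Python, from bench import robot, snapshot, get_calibration, spotter gives the robot as it stands.
- The arm moves only by the tool move_arm, never from a script. Its argument "motion" is text: rows parted by semicolons, each of 6 numbers parted by spaces: the shift along the tool's x, y, z normalised to -1 to 1, where 1 is 30 mm, then the turn, a rotation vector about the tool's x, y, z normalised to -1 to 1, where 1 is 0.12 rad. In form: x y z rx ry rz; .... A call has 1 to 12 rows; each row shifts and turns the commanded pose from where the row before left it, along the tool's axes as they then stand; what a row does not reach is not made up. A row lasts 1/12 s, in which the tool goes at most 41.7 mm and 7.16 degrees, less where a joint would pass 70% of its speed; a pose out of reach is approached as far as the arm can. A call with a number of a shift or a turn outside -1 to 1 is refused whole. A call with a gripper value outside its range is refused whole. "jaw" is the closure, from -1 (fully open) to 1 (shut), set as the call begins (left out, the last holds). The fingers move at their own pace and stop on an object; "squeeze" is the grip in N (left out, the last holds). Time passes only in rows, so rows that do not move let the fingers close. It gives the time, the measured TCP pose, the force, the opening and the grip force at its end, in the units of the state.
- robot.read_state(): the state, without advancing time (a new reading comes with each control period).
- snapshot(name): name is "side" or "top" or "wrist"; returns the picture (400x640x3 uint8, red, green, blue); there is no depth.
- get_calibration(name): a dict with "intrinsics" (3x3 intrinsics, pixels), "world_from_camera" (4x4, takes a point from camera to world coordinates); the wrist camera has in their place "T_tool_cam" (4x4, takes a point from camera to tool coordinates, whose origin is the TCP and whose axes are the flange's). Camera axes: x right, y down, z forward; pixel columns grow to the right and rows downward; lengths in m; the calibration is good to about 2 mm. A picture is of the moment at which its call begins: read the wrist's pose just before it. get_calibration takes no time and is no camera call.
- robot.sign_off(): hands the job in; it is judged then, once.
Trained networks look in the newest picture that a camera, given by its name, has taken for a name from the list of things; names that differ only in an ending like _2 or _b are one class to them, and where a whole thing is asked for, a point or a joint stands for the part that bears it (a point fixed in the world has none). Each returns a list of dicts, best first, with "confidence" (0 to 1); they miss things now and then, are a little off and sometimes report something else, mostly with a low value. They report only what shows in the picture. A call takes as long as a camera call.
- spotter.outline_of(camera, query): "region" (400x640 bool, what is visible of it) and "point" ([row, column] in pixels, amid what is visible of it).
- spotter.spot_point(camera, query): "point" ([row, column] in pixels: a listed point, or the origin of a listed thing).
The state is a dict: "time": time; "qpos": joint angles; "dq": joint speeds; "joint_efforts": joint torques, N m; "tool_pos": TCP position; "tool_rot": TCP orientation; "contact_force": force on the tool from outside, world axes, zero at the start; "wrist_torque": the same for the moment, N m; "width": opening from 0.0 (shut) to 1.0 (fully open); "finger_force": force on a finger pad.
Only numpy, scipy, OpenCV 4.12 (cv2) and the standard library are available. Lean on these libraries where they do the work, as an engineer would, in place of code of your own. Each camera call takes 0.05 s, during which the arm holds its last target. There are 200 camera calls.

### The job

Pick up the pendulum angle gauge by its top lug, turn it so that its dial faces the same way as the lock knob of the work-support jack, and set its foot square on the middle of the jack's tilting pad. Pressing it down gently so that foot and pad stay flush, rock gauge and pad together until the swinging pointer has settled on the middle of the setting tab. Finish holding it there, still gripped, pressed on the pad and quite still, so that a workmate can lock the jack at that slope; leave the other things on the bench alone.

Things in the scene. Friction and masses are not known exactly. Their poses are not given: they have to be found in the camera images.
- gauge: Loose upright pendulum angle gauge, 0.43 to 0.67 kg. Origin: centre of foot's underside; z up, +x out of the white dial, y along the foot (+y is right, seen facing the dial). Steel foot 36 (x) x 120 (y) x 14 mm; grey case 110 mm across, 26 thick, centre at 66 mm height; top lug to grip, 22 (x) x 46 (y) mm, up to 162 mm high (keep fingertips above 124, clear of the case).
- pointer (a joint): Angle (rad) of the dial's black hanging pointer from bottom middle. A damped pendulum behind the rim, out of reach; it swings at about 3.5 Hz, settles in about 1 s and hangs plumb. 0 with the gauge level; reads the gauge's roll about its own +x (right-hand rule, +y end up is positive; pointer then hangs to the left, towards -y).
- marker (a joint): Angle (rad), counted just as the pointer's, of the setting tab: a dark steel tab 5 mm wide, 13 mm long near the dial's lower rim, already set to the wanted slope (0.10 to 0.38) and fixed there. The pointer is on it when both joints read the same.
- pointer_tip (a point): Tip of the pointer, 32 mm from the dial centre; its axes turn with the pointer.
- marker_tip (a point): Middle of the setting tab's inner end, 32.5 mm from the dial centre; its axes turn with the tab.
- jack: Work-support jack, fixed to the bench: steel plate 140 (x) x 130 (y) x 14 mm, on it a dark round body 54 mm across up to 72 mm high, from which a spring plunger rises that carries a tilting pad in a fork. Origin: centre of the plate's underside, on the bench under the pad's pivot. +x: the side of the black star knob; the pad's pivot pin lies along x.
- lock_knob (a point): Middle of the outer face of the jack's black five-lobed lock knob (34 mm across), 72 mm out along the jack's +x and 50 mm above the bench.
- plunger (a joint): How far the spring plunger is pushed down (m): 0 at the top, 0.012 at its stop. The spring takes about 3 N to start and about 8 N at the stop; it springs back.
- pad (a joint): Tilt (rad) of the pad about its pivot pin, the jack's +x axis, right-hand rule (+y edge up is positive); 0 level, range -0.55 to 0.55, starts between -0.30 and -0.08. A light friction (0.04 N m) keeps it where it is left; a foot pressed flat on it turns it along. Pivot 98 mm above the bench with the plunger up, sinking with it.
- pad_top (a point): Centre of the top face of the flat steel pad, 50 (x) x 56 (y) mm and 8 mm thick; the face is 16 mm from the pivot, so 114 mm above the bench when level and up. Its axes tilt with the pad: z out of the face, x as the jack's x.
- half_shell: Bystander: cast half-shell clamp, 34 x 120 x 46 mm, loose. Origin: centre of its underside.
- pin_tub: Bystander: open clear tub of pins, 84 mm across, 45 mm high, loose. Origin: centre of its underside.
- offcut: Bystander: steel angle offcut, 140 x 40 x 40 mm, loose. Origin: centre of its underside.
- spanner: Bystander: spanner 140 mm long lying flat, loose. Origin: centre of its underside.

How it is judged (in metres and radians):
On the way, in this order (a step that is already met when the one before it is completed fails the run):
1. the gauge is lifted off the bench in the gripper (height (world z) of gauge above 0.03 m and contact force between gauge and the fingers above 2 N and contact force between gauge and jack below 0.1 N), for 0.2 s.
2. the gauge stands on the pad, dial towards the knob side (contact force between gauge and jack above 1 N and x of lock_knob in the frame of gauge above 0.03 m and angle between the z axis of gauge and the z axis of pad_top, either way round below 0.15 rad and x of pad_top in the frame of gauge between -0.015 and 0.015 m and y of pad_top in the frame of gauge between -0.015 and 0.015 m), for 0.2 s.
At the end, for the whole second after the job is handed in: Still gripped, gauge square on the pad (0.15 rad, centres within 15 mm each way), flush (0.07 rad, 5 mm), dial to the knob side, pressed with 2 to 20 N; pointer at rest within 0.06 rad of the setting tab's middle, gauge still (x of pad_top in the frame of gauge between -0.015 and 0.015 m and y of pad_top in the frame of gauge between -0.015 and 0.015 m and z of pad_top in the frame of gauge between -0.005 and 0.005 m and angle between the z axis of pointer_tip and the z axis of marker_tip, either way round below 0.06 rad and velocity of joint pointer between -0.15 and 0.15 rad/s and angle between the z axis of gauge and the z axis of pad_top, either way round below 0.07 rad and angle between the x axis of gauge and the x axis of jack, either way round below 0.15 rad and x of lock_knob in the frame of gauge above 0.03 m and contact force between gauge and jack between 2 and 20 N and contact force between gauge and the fingers above 2 N and linear speed of gauge below 0.01 m/s); the arm keeps its last pose, push and grip.
It fails at once if the gauge is pressed on the jack with more than 25 N (contact force between gauge and jack above 25 N).
It fails at once if the gauge falls over (angle between gauge's own z axis and vertical above 0.75 rad).
It fails at once if another thing on the bench is shoved aside (more than 30 mm) (distance of any of half_shell, pin_tub, offcut, spanner from where it was at the start of the episode above 0.03 m).
It also fails if it takes over 48 s, if anything falls off the work surface, if the arm or the gripper's body presses on something with over 40 N, if the wrist force passes 120 N, or if a joint passes its speed limit or range.

## Working session

There is one attempt and no reset: what is moved stays moved. The work goes in short steps, Python scripts to look and compute and a tool call to move; the robot and the scene stay as the last step left them, time stands still between calls to the robot, and variables do not carry over. Pictures are saved under pics/ and viewed, at most 10 in all, crops included, and the job is handed in when it is done.

Besides the shell and the picture viewer there is one more tool, called after ">>>" by a JSON object that holds its "fn" and its "kwargs", one argument or row to a line. move_arm: Moves the arm, as the interface text tells. Scaled input: -1 to 1 covers 30 mm each way for a shift and 0.12 rad each way for a turn. Its arguments: {"type":"object","properties":{"motion":{"type":"string"},"jaw":{"type":"number"},"squeeze":{"type":"number"}},"required":["motion"]}

```bash
mkdir -p pics; ls
cat > h.py <<'E'
import numpy as np, cv2
from scipy.spatial.transform import Rotation as R
from bench import robot, snapshot, get_calibration, spotter
def toolT():
    s=robot.read_state(); T=np.eye(4); T[:3,:3]=R.from_euler('xyz',s['tool_rot'],degrees=True).as_matrix(); T[:3,3]=s['tool_pos']; return T
def cam(n):
    c=get_calibration(n); K=np.array(c['intrinsics'])
    T=toolT()@np.array(c['T_tool_cam']) if n=='wrist' else np.array(c['world_from_camera'])
    return K,T
def ray(n,rc,kt=None):
    K,T=kt or cam(n); d=T[:3,:3]@np.linalg.solve(K,[rc[1],rc[0],1]); return T[:3,3],d/np.linalg.norm(d)
def atz(n,rc,z,kt=None):
    o,d=ray(n,rc,kt); return o+d*(z-o[2])/d[2]
def tri(rays):
    A=sum(np.eye(3)-np.outer(d,d) for o,d in rays); b=sum((np.eye(3)-np.outer(d,d))@o for o,d in rays); return np.linalg.solve(A,b)
def proj(n,p,kt=None):
    K,T=kt or cam(n); q=K@(T[:3,:3].T@(np.array(p)-T[:3,3])); return q[1]/q[2],q[0]/q[2]
def save(n,f):
    im=snapshot(n); cv2.imwrite(f,cv2.cvtColor(im,cv2.COLOR_RGB2BGR)); return im
E
python3 - <<'E'
from h import *
np.set_printoptions(precision=4,suppress=True)
for n in ['side','top']:
    save(n,f'pics/{n}0.png')
    print(n,cam(n)[1][:3,3])
    for q in ['gauge','jack','lock_knob','pad_top','marker_tip','pointer_tip','half_shell','pin_tub','offcut','spanner']:
        for d in spotter.spot_point(n,q)[:2]: print(q,np.round(d['point'],1),round(d['confidence'],2))
print(robot.read_state()['time'])
a=np.hstack([cv2.imread('pics/side0.png')]);
E
```

```text
pics
side [0.4603 0.7712 0.7435]
gauge [284.7 365.5] 0.73
jack [191.1 349.3] 0.55
lock_knob [168.1 331.6] 0.77
pad_top [161. 351.] 0.49
pointer_tip [336.7 243. ] 0.42
half_shell [336.5 246.1] 0.78
pin_tub [218.1 274.7] 0.87
offcut [153.4 321.9] 0.88
offcut [171.7 331.3] 0.72
spanner [156.5 320.5] 0.24
top [0.3709 0.0095 1.3014]
gauge [259.5 252.6] 0.76
jack [230.1 384.3] 0.96
jack [276.9 320.9] 0.67
lock_knob [199.8 398.2] 0.62
half_shell [174.2 187.3] 0.91
half_shell [228.8 386.1] 0.55
pin_tub [163.2 325.8] 0.59
offcut [187.1 447.6] 0.78
spanner [275.4 322.6] 0.8
1.1
```

View pics/side0.png

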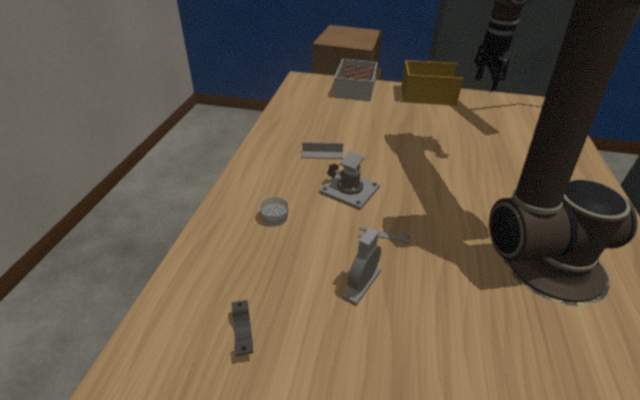

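View pics/top0.png

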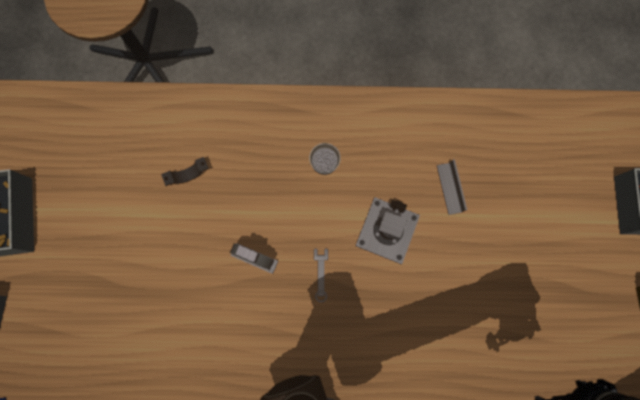

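Side view: gauge stands at about (265,363) and the jack at (185,350). The top view has the gauge at (257,254), the jack at (231,388), and the knob pointing up at (203,398). I'll zoom in next.

Run:
```python
from h import *
np.set_printoptions(precision=4,suppress=True)
s=cv2.imread('pics/side0.png');t=cv2.imread('pics/top0.png')
f=lambda im,r,c:cv2.resize(im[r:r+75,c:c+100],None,fx=4,fy=4,interpolation=cv2.INTER_CUBIC)
cv2.imwrite('pics/z0.png',np.vstack([np.hstack([f(s,227,315),f(s,140,300)]),np.hstack([f(t,220,205),f(t,190,340)])]))
for n in ['top','side']:
    K,T=cam(n); print(n,'x right',T[:3,0],'ydown',T[:3,1])
    for q in ['gauge','jack']:
        snapshot(n); o=spotter.outline_of(n,q)
        if o:
            m=o[0]['region'].astype(np.uint8); b=cv2.minAreaRect(np.argwhere(m)[:,::-1].astype(np.float32)); print(q,o[0]['confidence'],m.sum(),b)
for rc in [(203,398),(228,389)]: print(atz('top',rc,.05))
```

```text
top x right [ 0.0124 -0.9998  0.0134] ydown [-0.9811 -0.0147 -0.193 ]
gauge 0.91 672 ((252.8748016357422, 257.94586181640625), (48.59680938720703, 14.040731430053711), 23.38521957397461)
jack 0.78 2741 ((388.0383605957031, 227.54153442382812), (50.859352111816406, 59.52970886230469), 20.72555923461914)
side x right [-0.9794 -0.2008  0.0192] ydown [-0.1425  0.6212 -0.7706]
gauge 0.55 1646 ((365.8499755859375, 267.95001220703125), (29.409177780151367, 77.79202270507812), 18.43494987487793)
jack 0.74 1863 ((352.25347900390625, 179.8765106201172), (53.70758819580078, 50.77141189575195), 23.42868995666504)
[ 0.6074 -0.2052  0.05  ]
[ 0.5415 -0.1808  0.05  ]
```

View pics/z0.png

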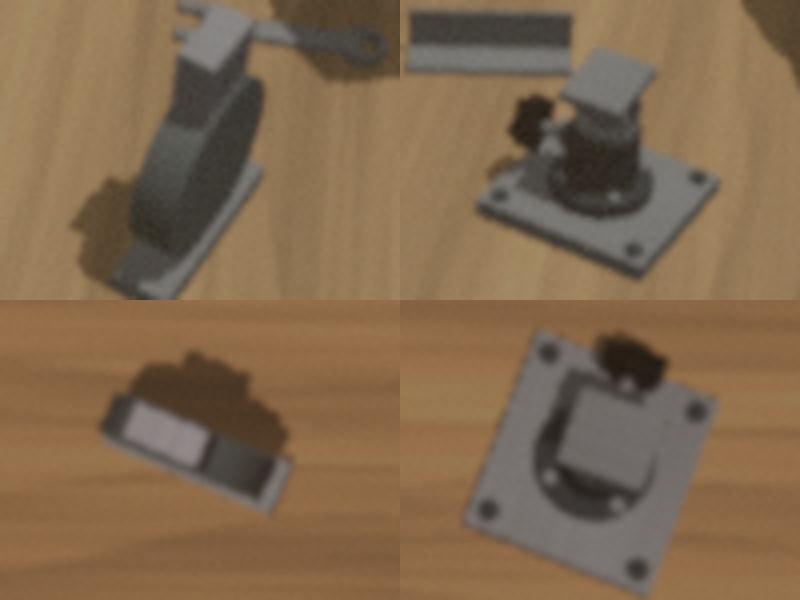

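Run:
```python
from h import *
np.set_printoptions(precision=4,suppress=True)
P=lambda l,z,c0,r0:np.array([atz('top',(r0+y/4,c0+x/4),z) for x,y in l])
def rep(n,p,):
    v=(p[1]-p[0]+p[2]-p[3])/2; w=(p[0]-p[3]+p[1]-p[2])/2
    print(n,'c',p.mean(0),'long',np.linalg.norm(v),np.degrees(np.arctan2(v[1],v[0])),'other',np.linalg.norm(w),np.degrees(np.arctan2(w[1],w[0])))
rep('lug',P([(133,102),(210,140),(200,168),(122,130)],.162,205,220))
rep('foot',P([(120,93),(292,160),(272,215),(100,135)],.012,205,220))
rep('plate',P([(137,30),(316,100),(248,295),(65,222)],.014,340,190))
rep('pad',P([(185,83),(262,110),(240,190),(158,162)],.114,340,190))
c=get_calibration('wrist'); print(np.array(c['T_tool_cam']),c['intrinsics']); print(toolT())
for rc in [(275,322),(325,246),(163,325),(187,448),(174,187)]: print(atz('top' ,rc,.0))
```

```text
lug c [0.4616 0.1674 0.162 ] long 0.0503847321002207 -115.01534984357397 other 0.017096176186155783 -18.383092420816272
foot c [0.4636 0.1685 0.012 ] long 0.12314570583220294 -112.08405446945059 other 0.03384820581242411 -20.52687107513605
plate c [ 0.5406 -0.1832  0.014 ] long 0.1279625056377315 -111.0497700969182 other 0.13833801057520673 -20.42347163540074
pad c [ 0.5427 -0.1805  0.114 ] long 0.05117528724802728 -108.57101696742372 other 0.051821763720732286 -17.78207714247645
[[ 0.0007 -0.9519 -0.3065  0.0787]
 [ 1.      0.0004  0.0008 -0.0002]
 [-0.0006 -0.3065  0.9519 -0.143 ]
 [ 0.      0.      0.      1.    ]] [[292.8661   0.     321.3733]
 [  0.     292.8661 198.4095]
 [  0.       0.       1.    ]]
[[ 0.9398  0.3418  0.      0.1794]
 [ 0.3418 -0.9398 -0.     -0.4934]
 [-0.      0.     -1.      0.2313]
 [ 0.      0.      0.      1.    ]]
[ 0.4215 -0.0102  0.    ]
[0.2918 0.1837 0.    ]
[ 0.7257 -0.0149  0.    ]
[ 0.6633 -0.3514  0.    ]
[0.6887 0.3608 0.    ]
```

>>> {"fn": "move_arm", "kwargs": {
  "motion": "0.76 -0.66 0 0 0 0;0.76 -0.66 0 0 0 0;0.76 -0.66 0 0 0 0;0.76 -0.66 0 0 0 0;0.76 -0.66 0 0 0 0;0.76 -0.66 0 0 0 0;0.76 -0.66 0 0 0 0;0.76 -0.66 0 0 0 0;0.76 -0.66 0 0 0 0;0.76 -0.66 0 0 0 0;0.76 -0.66 0 0 0 0;0.76 -0.66 0 0 0 0",
  "jaw": -1
}}

```text
time: 2.5
tool_pos: [0.3558, -0.1752, 0.2315]
tool_rot: [180.0, -0.0, 20.0]
contact_force: [0.1, -0.8, 0.6]
width: 0.997
finger_force: 0.0
```

>>> {"fn": "move_arm", "kwargs": {
  "motion": "0.76 -0.66 0 0 0 0;0.76 -0.66 0 0 0 0;0.76 -0.66 0 0 0 0;0.76 -0.66 0 0 0 0;0.76 -0.66 0 0 0 0;0.76 -0.66 0 0 0 0;0.76 -0.66 0 0 0 0;0.76 -0.66 0 0 0 0;0.76 -0.66 0 0 0 0;0.76 -0.66 0 0 0 0;0.76 -0.66 0 0 0 0;0.76 -0.66 0 0 0 0"
}}

```text
time: 3.5
tool_pos: [0.5318, 0.1417, 0.2313]
tool_rot: [180.0, -0.0, 20.0]
contact_force: [0.1, 0.7, 0.3]
width: 0.998
finger_force: 0.0
```

>>> {"fn": "move_arm", "kwargs": {
  "motion": "0 0 0 0 0 1;0 0 0 0 0 1;0 0 0 0 0 1;0 0 0 0 0 1;0 0 0 0 0 1;0 0 0 0 0 1;0 0 0 0 -0.93 0.1;0 0 0 0 -0.93 0;0 0 0 0 -0.93 0;0 0 0 0 -0.93 0;0 0 0 0 -0.93 0;0 0 0 0 0 0"
}}

```text
time: 4.5
tool_pos: [0.5335, -0.0237, 0.2124]
tool_rot: [-171.4, 33.6, -2.7]
contact_force: [1.8, -0.8, -3.0]
width: 1.002
finger_force: 0.0
```

>>> {"fn": "move_arm", "kwargs": {
  "motion": "0.4 0 0.66 0 0 0;0.4 0 0.66 0 0 0;0.4 0 0.66 0 0 0;0 0 0 0 0 0;0 0 0 0 0 0"
}}

```text
time: 4.92
tool_pos: [0.5277, -0.0142, 0.153]
tool_rot: [-171.5, 33.2, -2.8]
contact_force: [-0.4, -0.1, 0.0]
width: 0.999
finger_force: 0.0
```

Run:
```python
from h import *
np.set_printoptions(precision=4,suppress=True)
s=robot.read_state(); print(s['time'],s['tool_pos'],s['tool_rot'],s['contact_force'])
kt=cam('wrist'); save('wrist','pics/w1.png')
for q in ['gauge','pointer_tip','marker_tip','lock_knob','pad_top']:
    for d in spotter.spot_point('wrist',q)[:2]: print(q,np.round(d['point'],1),round(d['confidence'],2))
```

```text
4.9167 [ 0.5277 -0.0142  0.153 ] [-171.4714   33.1978   -2.7831] [-0.4082 -0.1145  0.0413]
gauge [156.5 189.6] 0.77
pointer_tip [169.9 175. ] 0.55
marker_tip [156.1 188.4] 0.71
marker_tip [170.3 180.8] 0.54
```

View pics/w1.png

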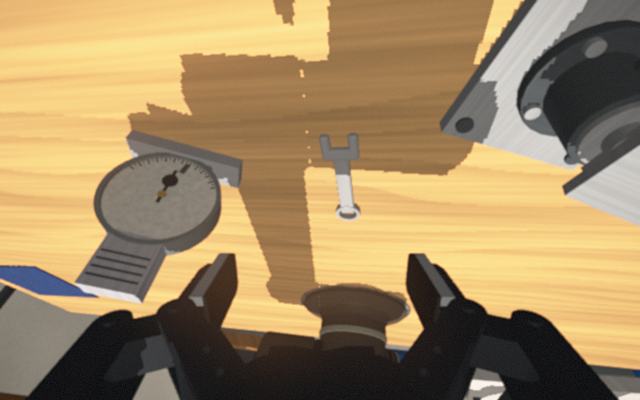

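The dial (about (200,160)) faces the camera, so the gauge already faces +x like the knob. However, the arm drifted in y, so I'm checking its joints.

Run:
```python
from h import *
s=robot.read_state(); print(np.round(s['qpos'],1))
im=cv2.imread('pics/w1.png'); cv2.imwrite('pics/w1z.png',cv2.resize(im[120:270,85:245],None,fx=5*.75,fy=5*.75,interpolation=cv2.INTER_CUBIC))
```

```text
[ -5.5  36.3  20.1 107.1   7.  177.7]
```

View pics/w1z.png

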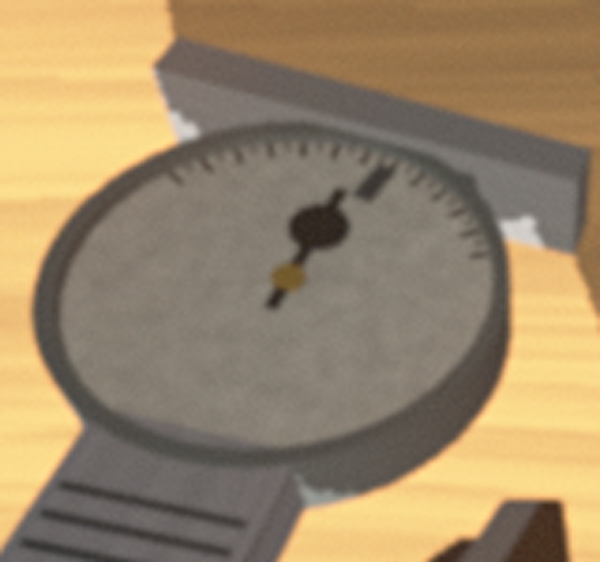

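```bash
cat > fit.py <<'E'
from h import *
from scipy.optimize import least_squares
kt=cam('wrist')
c=lambda x,y:(120+y/3.75,85+x/3.75)
obs=[c(180,38),c(590,150),c(157,68),c(580,185),c(288,277),c(342,190),c(366,198),c(388,165)]
def f(p,full=False):
    x,y,yaw,xd,a,b,du,dv=p; r=np.radians(yaw); X=np.array([np.cos(r),np.sin(r),0]);Y=np.array([-X[1],X[0],0])
    t=lambda s,A:(xd,-s*np.sin(A),.066-s*np.cos(A))
    m=[(.018,.06,0),(.018,-.06,0),(.018,.06,.014),(.018,-.06,.014),(xd,0,.066),t(.032,b),t(.0325,a),t(.0455,a)]
    e=[]
    for q,o in zip(m,obs):
        v=proj('w',np.array([x,y,0])+q[0]*X+q[1]*Y+np.array([0,0,q[2]]),kt); e+=[v[0]+dv-o[0],v[1]+du-o[1]]
    return np.array(e+[0.3*du,0.3*dv,(xd-.012)/.002, (x-.463)/.003,(y-.168)/.003])
s=least_squares(f,[.463,.168,-22,.012,.2,0,0,0],x_scale=[.01,.01,1,.01,.1,.1,1,1])
print(np.round(s.x,4)); print(np.round(f(s.x)[:16].reshape(-1,2),1).tolist())
E
python3 fit.py
```

```text
[ 4.62400e-01  1.68000e-01 -2.25004e+01  1.21000e-02  1.69500e-01
 -1.45000e-02  4.95400e-01 -1.49600e-01]
[[-0.1, 0.1], [0.3, 0.5], [0.2, -0.8], [-0.3, -0.5], [0.1, 0.8], [0.1, -0.0], [-0.6, -0.6], [0.3, 0.5]]
```

```bash
cat > plan.py <<'E'
from h import *
# rows from the current pose to target tcp p, orientation (gauge yaw, gauge roll) with tool x = gauge x, n rows (+ extra spin turns)
def target(p,yaw,roll=0):
    T=np.eye(4); T[:3,:3]=(R.from_euler('z',yaw,degrees=True)*R.from_euler('x',roll)*R.from_euler('x',180,degrees=True)).as_matrix(); T[:3,3]=p; return T
def rows(T1,n,T0=None):
    T0=toolT() if T0 is None else T0
    w=R.from_matrix(T0[:3,:3].T@T1[:3,:3]).as_rotvec()
    for k in range(n):
        A=(R.from_matrix(T0[:3,:3])*R.from_rotvec(w*k/n)).as_matrix()
        print(' '.join(f'{v:.2f}' for v in np.r_[A.T@(T1[:3,3]-T0[:3,3])/n/.03, w/n/.12]),end=';')
    print()
E
python3 - <<'E'
from plan import *
rows(target([.528,-.014,.23],5),6)
E
```

```text
-0.24 -0.05 -0.35 -0.25 0.78 -0.24;-0.20 -0.05 -0.37 -0.25 0.78 -0.24;-0.16 -0.04 -0.39 -0.25 0.78 -0.24;-0.12 -0.04 -0.40 -0.25 0.78 -0.24;-0.09 -0.03 -0.41 -0.25 0.78 -0.24;-0.05 -0.02 -0.42 -0.25 0.78 -0.24;
```

>>> {"fn": "move_arm", "kwargs": {
  "motion": "-0.24 -0.05 -0.35 -0.25 0.78 -0.24;-0.2 -0.05 -0.37 -0.25 0.78 -0.24;-0.16 -0.04 -0.39 -0.25 0.78 -0.24;-0.12 -0.04 -0.4 -0.25 0.78 -0.24;-0.09 -0.03 -0.41 -0.25 0.78 -0.24;-0.05 -0.02 -0.42 -0.25 0.78 -0.24;0 0 0 0 0 -1;0 0 0 0 0 -1;0 0 0 0 0 -1;0 0 0 0 0 -1;0 0 0 0 0 -1;0 0 0 0 0 -1"
}}

```text
time: 6.22
tool_pos: [0.5276, -0.0139, 0.2297]
tool_rot: [-179.8, -0.0, 46.4]
contact_force: [0.8, 0.2, -0.7]
width: 1.001
finger_force: 0.0
```

>>> {"fn": "move_arm", "kwargs": {
  "motion": "0 0 0 0 0 -1;0 0 0 0 0 -1;0 0 0 0 0 -1;0 0 0 0 0 -1;0 0 0 0 0 -1;0 0 0 0 0 -1;0 0 0 0 0 -1;0 0 0 0 0 -1;0 0 0 0 0 -1;0 0 0 0 0 -1;0 0 0 0 0 -1;0 0 0 0 0 -1"
}}

```text
time: 7.22
tool_pos: [0.5277, -0.014, 0.2296]
tool_rot: [-180.0, -0.2, 128.9]
contact_force: [0.5, 0.5, -0.2]
width: 1.001
finger_force: 0.0
```

>>> {"fn": "move_arm", "kwargs": {
  "motion": "0 0 0 0 0 -1;0 0 0 0 0 -1;0 0 0 0 0 -1;0 0 0 0 0 -1;0 0 0 0 0 -1;0 0 0 0 0 -1;0 0 0 0 0 -1;0 0 0 0 0 -1;0 0 0 0 0 -1;0 0 0 0 0 -1;0 0 0 0 0 -1;0 0 0 0 0 -1"
}}

```text
time: 8.22
tool_pos: [0.5276, -0.014, 0.2296]
tool_rot: [179.8, -0.1, -148.6]
contact_force: [0.0, 0.4, -0.9]
width: 1.001
finger_force: 0.0
```

>>> {"fn": "move_arm", "kwargs": {
  "motion": "0 0 0 0 0 -1;0 0 0 0 0 -1;0 0 0 0 0 -1;0 0 0 0 0 -1;0 0 0 0 0 -1;0 0 0 0 0 -1;0 0 0 0 0 -1;0 0 0 0 0 -1;0 0 0 0 0 -1;0 0 0 0 0 -1;0 0 0 0 0 -1;0 0 0 0 0 -1"
}}

```text
time: 9.22
tool_pos: [0.5276, -0.0139, 0.2296]
tool_rot: [179.9, 0.2, -66.1]
contact_force: [-0.3, -0.8, -0.1]
width: 1.004
finger_force: 0.0
```

Run:
```python
from plan import *
s=robot.read_state(); print(s['time'],np.round(s['tool_pos'],4),np.round(s['tool_rot'],2),np.round(s['qpos'],1))
rows(target([.4624,.168,.215],-22.5),9)
```

```text
9.2167 [ 0.5276 -0.0139  0.2296] [179.89   0.23 -66.06] [  -1.6    7.7   -1.9   80.6    0.2 -115.5]
-0.71 -0.05 0.06 0.00 0.00 -0.70;-0.71 -0.11 0.06 0.00 0.00 -0.70;-0.69 -0.17 0.06 0.00 0.00 -0.70;-0.68 -0.23 0.06 0.00 0.00 -0.70;-0.66 -0.29 0.06 0.00 0.00 -0.70;-0.63 -0.34 0.06 0.00 0.00 -0.70;-0.60 -0.39 0.05 0.00 0.00 -0.70;-0.56 -0.44 0.05 0.00 0.00 -0.70;-0.52 -0.49 0.05 0.00 0.00 -0.70;
```

>>> {"fn": "move_arm", "kwargs": {
  "motion": "-0.71 -0.05 0.06 0 0 -0.7;-0.71 -0.11 0.06 0 0 -0.7;-0.69 -0.17 0.06 0 0 -0.7;-0.68 -0.23 0.06 0 0 -0.7;-0.66 -0.29 0.06 0 0 -0.7;-0.63 -0.34 0.06 0 0 -0.7;-0.6 -0.39 0.05 0 0 -0.7;-0.56 -0.44 0.05 0 0 -0.7;-0.52 -0.49 0.05 0 0 -0.7;0 0 0 0 0 0;0 0 0 0 0 0"
}}

```text
time: 10.13
tool_pos: [0.4635, 0.169, 0.2149]
tool_rot: [-179.9, 0.2, -23.0]
contact_force: [0.4, 0.4, 0.1]
width: 1.0
finger_force: 0.0
```

Run:
```python
from plan import *
s=robot.read_state(); print(s['time'],np.round(s['tool_pos'],4),np.round(s['tool_rot'],2),np.round(s['qpos'],1))
kt=cam('wrist'); im=save('wrist','pics/w2.png')
r=np.radians(-22.5);X=np.array([np.cos(r),np.sin(r),0]);Y=np.array([-X[1],X[0],0]);c=np.array([.4624,.168,0])
for q in [(.011,.023,.162),(.011,-.023,.162),(-.011,-.023,.162),(-.011,.023,.162),(.018,.06,0),(.018,-.06,0),(.012,0,.066),(.012,0,.034)]:
    print(q,np.round(proj('w',c+q[0]*X+q[1]*Y+[0,0,q[2]],kt),1))
cv2.imwrite('pics/w2z.png',cv2.resize(cv2.imread('pics/w2.png')[100:350,200:440],None,fx=2.4,fy=2.4,interpolation=cv2.INTER_CUBIC))
rows(target([.4624,.168,.130],-22.5),5)
```

```text
10.1333 [0.4635 0.169  0.2149] [-179.92    0.25  -23.02] [  19.9    3.9   -8.    78.2    0.2 -137.1]
(0.011, 0.023, 0.162) [205.4 290.8]
(0.011, -0.023, 0.162) [204.9 355.8]
(-0.011, -0.023, 0.162) [233.3 355. ]
(-0.011, 0.023, 0.162) [233.8 292.1]
(0.018, 0.06, 0) [156.2 273.8]
(0.018, -0.06, 0) [155.4 371.7]
(0.012, 0, 0.066) [172.9 322.9]
(0.012, 0, 0.034) [166.4 322.8]
-0.00 0.01 0.57 -0.00 0.01 -0.02;-0.01 0.01 0.57 -0.00 0.01 -0.02;-0.01 0.01 0.57 -0.00 0.01 -0.02;-0.01 0.01 0.57 -0.00 0.01 -0.02;-0.01 0.01 0.57 -0.00 0.01 -0.02;
```

View pics/w2z.png

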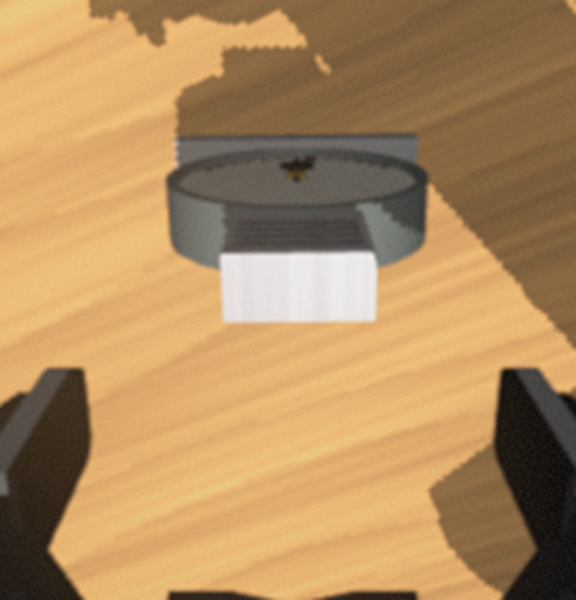

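The lug sits at columns 292–357 and rows 205–233, within 1 px of the prediction. Next I descend, grip and lift.

>>> {"fn": "move_arm", "kwargs": {
  "motion": "-0.01 0.02 0.57 0 0.01 -0.02;-0.01 0.02 0.57 0 0.01 -0.02;-0.01 0.02 0.57 0 0.01 -0.02;-0.01 0.02 0.57 0 0.01 -0.02;0 0 0.57 0 0 0;0 0 0 0 0 0;0 0 0 0 0 0"
}}

```text
time: 10.77
tool_pos: [0.4613, 0.1658, 0.1286]
tool_rot: [180.0, 0.1, -22.6]
contact_force: [0.5, 0.0, 0.3]
width: 1.001
finger_force: 0.0
```

>>> {"fn": "move_arm", "kwargs": {
  "motion": "0 0 0 0 0 0;0 0 0 0 0 0;0 0 0 0 0 0;0 0 0 0 0 0;0 0 0 0 0 0;0 0 0 0 0 0;0 0 0 0 0 0;0 0 0 0 0 0",
  "jaw": 1,
  "squeeze": 60
}}

```text
time: 11.43
tool_pos: [0.4624, 0.1673, 0.13]
tool_rot: [-179.8, -0.1, -22.5]
contact_force: [0.4, 1.1, 6.2]
width: 0.529
finger_force: 62.4
```

>>> {"fn": "move_arm", "kwargs": {
  "motion": "0 0 -0.3 0 0 0;0 0 -0.7 0 0 0;0 0 -0.7 0 0 0;0 0 -0.7 0 0 0;0 0 -0.7 0 0 0;0 0 -0.7 0 0 0;0 0 -0.7 0 0 0;0 0 -0.7 0 0 0;0 0 -0.4 0 0 0;0 0 0 0 0 0;0 0 0 0 0 0;0 0 0 0 0 0"
}}

```text
time: 12.43
tool_pos: [0.461, 0.1665, 0.2954]
tool_rot: [180.0, 0.1, -22.5]
contact_force: [-0.0, 0.8, -4.5]
width: 0.527
finger_force: 63.1
```

Run:
```python
from plan import *
s=robot.read_state(); print(s['time'],np.round(s['tool_pos'],4),np.round(s['tool_rot'],2),np.round(s['qpos'],1),s['contact_force'])
save('wrist','pics/w3.png')
cv2.imwrite('pics/w3z.png',cv2.resize(cv2.imread('pics/w3.png')[100:300,220:420],None,fx=3,fy=3,interpolation=cv2.INTER_CUBIC))
rows(target([.5415,-.1825,.285],-22.5),16)
```

```text
12.4333 [0.461  0.1665 0.2954] [ 1.7997e+02  1.2000e-01 -2.2520e+01] [ 1.980e+01  4.000e+00  2.200e+00  8.830e+01  1.000e-01 -1.377e+02] [-0.03817609  0.76316512 -4.53105388]
0.43 0.61 0.02 0.00 0.00 -0.00;0.43 0.61 0.02 0.00 0.00 -0.00;0.43 0.61 0.02 0.00 0.00 -0.00;0.43 0.61 0.02 0.00 0.00 -0.00;0.43 0.61 0.02 0.00 0.00 -0.00;0.43 0.61 0.02 0.00 0.00 -0.00;0.43 0.61 0.02 0.00 0.00 -0.00;0.43 0.61 0.02 0.00 0.00 -0.00;0.43 0.61 0.02 0.00 0.00 -0.00;0.43 0.61 0.02 0.00 0.00 -0.00;0.43 0.61 0.02 0.00 0.00 -0.00;0.43 0.61 0.02 0.00 0.00 -0.00;0.43 0.61 0.02 0.00 0.00 -0.00;0.43 0.61 0.02 0.00 0.00 -0.00;0.43 0.61 0.02 0.00 0.00 -0.00;0.43 0.61 0.02 0.00 0.00 -0.00;
```

View pics/w3z.png

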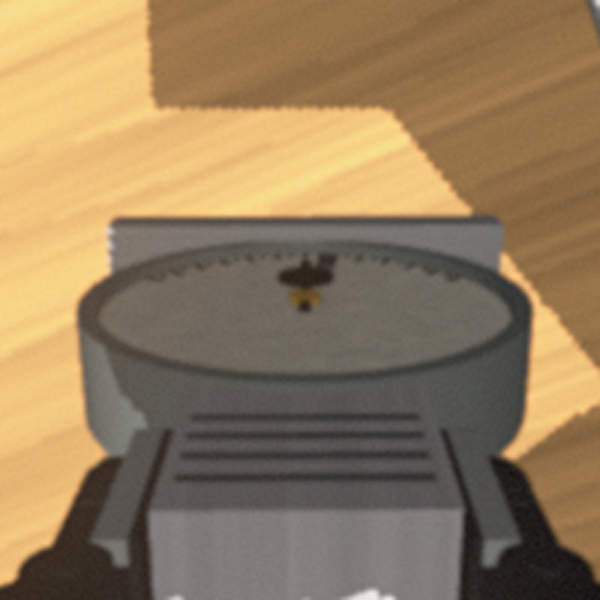

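>>> {"fn": "move_arm", "kwargs": {
  "motion": "0.2 0.3 0.01 0 0 0;0.43 0.61 0.02 0 0 0;0.43 0.61 0.02 0 0 0;0.43 0.61 0.02 0 0 0;0.43 0.61 0.02 0 0 0;0.43 0.61 0.02 0 0 0;0.43 0.61 0.02 0 0 0;0.43 0.61 0.02 0 0 0;0.43 0.61 0.02 0 0 0;0.43 0.61 0.02 0 0 0;0.43 0.61 0.02 0 0 0;0.43 0.61 0.02 0 0 0"
}}

```text
time: 13.48
tool_pos: [0.517, -0.0859, 0.2885]
tool_rot: [-180.0, 0.1, -22.5]
contact_force: [0.4, 0.6, -4.7]
width: 0.525
finger_force: 63.3
```

>>> {"fn": "move_arm", "kwargs": {
  "motion": "0.43 0.61 0.02 0 0 0;0.43 0.61 0.02 0 0 0;0.43 0.61 0.02 0 0 0;0.43 0.61 0.02 0 0 0;0.23 0.31 0.01 0 0 0;0 0 0 0 0 0;0 0 0 0 0 0;0 0 0 0 0 0;0 0 0 0 0 0;0 0 0 0 0 0"
}}

```text
time: 14.32
tool_pos: [0.5399, -0.182, 0.2869]
tool_rot: [-179.9, 0.0, -22.5]
contact_force: [-0.2, -0.4, -3.8]
width: 0.531
finger_force: 63.4
```

Run:
```python
from plan import *
np.set_printoptions(precision=4,suppress=True)
s=robot.read_state(); print(s['time'],s['tool_pos'],s['tool_rot'],s['qpos'],s['contact_force'],s['wrist_torque'])
kt=cam('wrist'); im=save('wrist','pics/w4.png')
r=np.radians(-20.7);X=np.array([np.cos(r),np.sin(r),0]);Y=np.array([-X[1],X[0],0]);c=np.array([.541,-.183,0])
for x,y in [(1,1),(1,-1),(-1,-1),(-1,1)]: 
    p=c+x*.07*X+y*.065*Y+[0,0,.014]; print('plate',np.array(proj('w',p,kt)),np.array(proj('top',p)))
for q in ['lock_knob','pad_top']:
    for d in spotter.spot_point('wrist',q)[:1]: print(q,np.round(d['point'],1),round(d['confidence'],2))
print('knob exp',proj('w',c+.072*X+[0,0,.05],kt),'pad',proj('w',c+[0,0,.114],kt))
im=cv2.imread('pics/w4.png')[0:300,100:500]; cv2.imwrite('pics/w4z.png',cv2.resize(im,None,fx=2,fy=2,interpolation=cv2.INTER_CUBIC))
```

```text
14.3167 [ 0.5399 -0.182   0.2869] [-179.9304    0.0117  -22.4532] [ -18.6627   12.6821   11.2888   88.6138    0.0702 -176.2094] [-0.2385 -0.3645 -3.8436] [ 0.036   0.0396 -0.0094]
plate [111.2022 272.8891] [197.073 373.931]
plate [108.2168 368.4751] [214.6325 419.594 ]
plate [205.5989 366.6704] [263.8103 402.0486]
plate [207.979  280.3757] [245.61   355.5737]
lock_knob [108.5 320.3] 0.94
pad_top [178.3 323.3] 0.76
knob exp (np.float64(108.56380489765601), np.float64(320.4176520526873)) pad (np.float64(177.36934884439856), np.float64(322.1368579283589))
```

View pics/w4z.png

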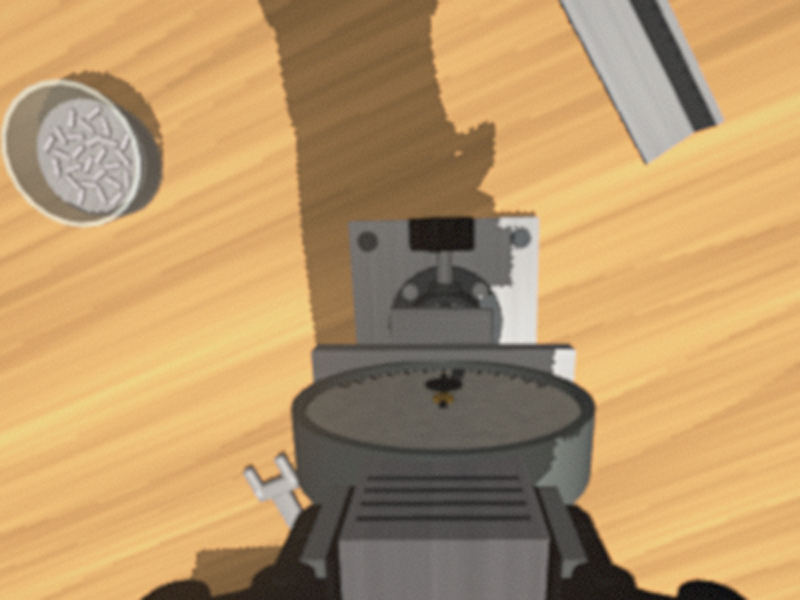

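The knob and plate match the expected pixels within 1 px, so the jack pose is confirmed. Next I lower onto the pad.

>>> {"fn": "move_arm", "kwargs": {
  "motion": "0 0 0.4 0 0 0;0 0 0.4 0 0 0;0 0 0.3 0 0 0;0 0 0.08 0 0 0;0 0 0.08 0 0 0;0 0 0.08 0 0 0;0 0 0.06 0 0 0;0 0 0 0 0 0;0 0 0 0 0 0;0 0 0 0 0 0"
}}

```text
time: 15.3
tool_pos: [0.5403, -0.1829, 0.2451]
tool_rot: [-179.9, -0.0, -22.5]
contact_force: [-0.0, -0.7, -4.0]
width: 0.531
finger_force: 63.5
```

>>> {"fn": "move_arm", "kwargs": {
  "motion": "0 0 0.06 0 0 0;0 0 0.06 0 0 0;0 0 0 0 0 0;0 0 0 0 0 0;0 0 0 0 0 0;0 0 0 0 0 0"
}}

```text
time: 15.8
tool_pos: [0.5401, -0.183, 0.2414]
tool_rot: [-180.0, -0.0, -22.5]
contact_force: [-0.5, -2.4, -0.9]
width: 0.532
finger_force: 63.9
```

>>> {"fn": "move_arm", "kwargs": {
  "motion": "0 0 0.05 0 0 0;0 0 0.05 0 0 0;0 0 0.05 0 0 0;0 0 0 0 0 0;0 0 0 0 0 0;0 0 0 0 0 0;0 0 0 0 0 0"
}}

```text
time: 16.38
tool_pos: [0.5401, -0.183, 0.2368]
tool_rot: [-180.0, -0.0, -22.5]
contact_force: [0.1, -2.6, 1.4]
width: 0.531
finger_force: 64.1
```

Run:
```python
from plan import *
np.set_printoptions(precision=4,suppress=True)
F=[]
s=robot.read_state(); print(s['time'],s['tool_pos'],s['tool_rot'],s['qpos'],s['contact_force'],s['wrist_torque'])
r=np.radians(-22.5);Y=np.array([-np.sin(r),np.cos(r),0])
c=np.array([.541,-.183,0]); d=.005
T=target([.541,-.183,.239],-22.5)
T0=toolT()
for ph in [.17]:
    A=target(c-Y*.146*np.sin(0)+[0,0,.098-d+.146],-22.5,0); B=target(c-Y*.146*np.sin(ph)+[0,0,.098-d+.146*np.cos(ph)],-22.5,ph); rows(B,8,A)
```

```text
16.3833 [ 0.5401 -0.183   0.2368] [-179.9538   -0.007   -22.5291] [ -18.7373   12.1889    4.3742   82.1753    0.0456 -176.2081] [ 0.0923 -2.5987  1.3574] [-1.0518  0.054  -0.0068]
0.00 0.10 0.01 0.18 -0.00 0.00;0.00 0.10 0.01 0.18 -0.00 0.00;0.00 0.10 0.00 0.18 -0.00 0.00;0.00 0.10 0.00 0.18 -0.00 0.00;0.00 0.10 -0.00 0.18 -0.00 0.00;0.00 0.10 -0.00 0.18 -0.00 0.00;0.00 0.10 -0.00 0.18 -0.00 0.00;0.00 0.10 -0.01 0.18 -0.00 0.00;
```

>>> {"fn": "move_arm", "kwargs": {
  "motion": "0 0.1 0.01 0.18 0 0;0 0.1 0.01 0.18 0 0;0 0.1 0 0.18 0 0;0 0.1 0 0.18 0 0;0 0.1 0 0.18 0 0;0 0.1 0 0.18 0 0;0 0.1 0 0.18 0 0;0 0.1 -0.01 0.18 0 0;0 0 0 0 0 0;0 0 0 0 0 0;0 0 0 0 0 0;0 0 0 0 0 0"
}}

```text
time: 17.38
tool_pos: [0.5376, -0.1889, 0.2345]
tool_rot: [-170.8, 0.0, -24.1]
contact_force: [-2.0, -4.8, 2.1]
width: 0.529
finger_force: 64.4
```

>>> {"fn": "move_arm", "kwargs": {
  "motion": "0 0 0 0 0 0;0 0 0 0 0 0;0 0 0 0 0 0;0 0 0 0 0 0;0 0 0 0 0 0;0 0 0 0 0 0"
}}

```text
time: 17.88
tool_pos: [0.5376, -0.1888, 0.2345]
tool_rot: [-170.8, 0.0, -24.1]
contact_force: [-2.0, -3.3, 2.0]
width: 0.527
finger_force: 64.4
```

Run:
```python
from plan import *
np.set_printoptions(precision=4,suppress=True)
s=robot.read_state(); print(s['time'],s['tool_pos'],s['tool_rot'],s['qpos'],s['contact_force'],s['wrist_torque'])
save('wrist','pics/w5.png');save('side','pics/s5.png')
a=cv2.resize(cv2.imread('pics/w5.png')[140:240,240:400],(800,500),interpolation=cv2.INTER_CUBIC)[:300]
a=cv2.resize(cv2.imread('pics/w5.png')[155:215,265:375],(400,218),interpolation=cv2.INTER_CUBIC)
ims=[cv2.resize(cv2.imread('pics/w5.png')[150:225,270:370],(800,600),interpolation=cv2.INTER_CUBIC)[:,:400]]
b=cv2.resize(cv2.imread('pics/s5.png')[90:200,300:410],(400,400),interpolation=cv2.INTER_CUBIC)
w=cv2.resize(cv2.imread('pics/w5.png')[150:225,285:360],(400,400),interpolation=cv2.INTER_CUBIC)
cv2.imwrite('pics/z5.png',np.hstack([w,b]))
for q in ['pointer_tip','marker_tip']:
    for d in spotter.spot_point('wrist',q)[:1]: print(q,np.round(d['point'],1),round(d['confidence'],2))
```

```text
17.8833 [ 0.5376 -0.1888  0.2345] [-170.8384    0.0355  -24.0985] [ -24.0858   11.9432    3.3042   81.3945    9.1616 -179.9871] [-1.9515 -3.303   2.0401] [-1.5454  1.0832  0.0408]
pointer_tip [184.7 324.1] 0.45
marker_tip [189.5 325.5] 0.36
```

View pics/z5.png

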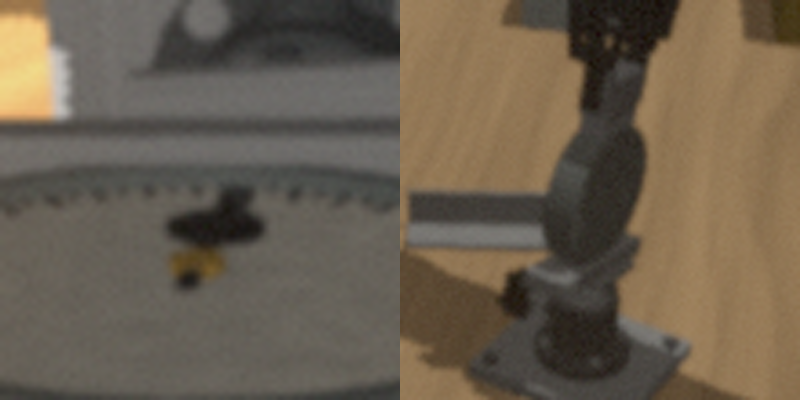

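The last joint hit its limit of -180° and stopped the sideways move, so the foot is about 16 mm off. I'll lift slightly, use yaw -27° (within tolerance) and set it down again at roll 0.18.

Run:
```python
from plan import *
T0=toolT(); T1=T0.copy(); T1[2,3]+=.012; rows(T1,2)
rows(target([.5376,-.1888,.2487],-27,.16),3,T1)
rows(target([.5305,-.2037,.2487],-27,.18),4,target([.5376,-.1888,.2487],-27,.16))
```

```text
-0.00 -0.03 -0.20 0.00 0.00 0.00;-0.00 -0.03 -0.20 0.00 0.00 0.00;
-0.00 -0.00 -0.02 0.00 0.02 0.14;-0.00 -0.00 -0.02 0.00 0.02 0.14;-0.00 -0.00 -0.02 0.00 0.02 0.14;
0.00 0.14 -0.02 0.04 -0.00 -0.00;0.00 0.14 -0.02 0.04 -0.00 -0.00;0.00 0.14 -0.02 0.04 -0.00 -0.00;0.00 0.14 -0.02 0.04 -0.00 -0.00;
```

>>> {"fn": "move_arm", "kwargs": {
  "motion": "0 -0.03 -0.2 0 0 0;0 -0.03 -0.2 0 0 0;0 0 -0.02 0 0.02 0.14;0 0 -0.02 0 0.02 0.14;0 0 -0.02 0 0.02 0.14;0 0.14 -0.02 0.04 0 0;0 0.14 -0.02 0.04 0 0;0 0.14 -0.02 0.04 0 0;0 0.14 -0.02 0.04 0 0;0 0 0 0 0 0;0 0 0 0 0 0"
}}

```text
time: 19.0
tool_pos: [0.5296, -0.2049, 0.2479]
tool_rot: [-169.7, 0.1, -27.1]
contact_force: [0.0, 0.3, -5.1]
width: 0.528
finger_force: 63.4
```

Run:
```python
from plan import *
np.set_printoptions(precision=4,suppress=True)
s=robot.read_state(); print(s['time'],s['tool_pos'],s['tool_rot'],s['qpos'],s['contact_force'],s['wrist_torque'])
rows(target([.5305,-.2037,.2487],-27,.18),2)
rows(target([.5305,-.2037,.2367],-27,.18),6,target([.5305,-.2037,.2487],-27,.18))
```

```text
19.0 [ 0.5296 -0.2049  0.2479] [-169.7011    0.0904  -27.1019] [ -26.4858   11.6736    4.5236   82.8285   10.2993 -179.3737] [ 0.0011  0.3131 -5.1124] [-0.3427  0.1541 -0.0366]
0.00 -0.03 -0.01 0.00 0.01 -0.01;0.00 -0.03 -0.01 0.00 0.01 -0.01;
0.00 0.01 0.07 0.00 0.00 0.00;0.00 0.01 0.07 0.00 0.00 0.00;0.00 0.01 0.07 0.00 0.00 0.00;0.00 0.01 0.07 0.00 0.00 0.00;0.00 0.01 0.07 0.00 0.00 0.00;0.00 0.01 0.07 0.00 0.00 0.00;
```

>>> {"fn": "move_arm", "kwargs": {
  "motion": "0 -0.02 0.07 0 0 0;0 -0.02 0.07 0 0 0;0 0.01 0.07 0 0 0;0 0.01 0.07 0 0 0;0 0.01 0.07 0 0 0;0 0.01 0.05 0 0 0;0 0 0 0 0 0;0 0 0 0 0 0;0 0 0 0 0 0;0 0 0 0 0 0;0 0 0 0 0 0;0 0 0 0 0 0"
}}

```text
time: 20.0
tool_pos: [0.531, -0.2025, 0.2364]
tool_rot: [-169.7, 0.1, -27.0]
contact_force: [-1.5, -1.4, 0.6]
width: 0.527
finger_force: 64.0
```

```bash
cat > look.py <<'E'
from plan import *
import sys
np.set_printoptions(precision=4,suppress=True)
k=sys.argv[1]
s=robot.read_state(); print(s['time'],s['tool_pos'],s['tool_rot'],s['qpos'],s['contact_force'],s['wrist_torque'])
kt=cam('wrist')
T=toolT(); G=T@np.diag([1,-1,-1,1]); 
pg=lambda q:G[:3,3]+G[:3,:3]@(np.array(q)-[0,0,.130])
a=G[:3,:3]
r=np.radians(-20.7);X=np.array([np.cos(r),np.sin(r),0]);ph=np.arctan2(a[2,1],np.hypot(a[0,1],a[1,1]))
Y=np.array([-X[1],X[0],0]);P=np.array([.541,-.183,0])-.016*np.sin(ph)*Y
print('roll',ph,'pad_top in gauge xy (z unknown)',a.T@(np.r_[P[:2],pg((0,0,0))[2]]-pg((0,0,0))))
acc=np.mean([save('wrist',f'pics/w{k}.png').astype(float) for _ in range(4)],0)
w=cv2.cvtColor(acc.astype(np.uint8),cv2.COLOR_RGB2BGR); save('side',f'pics/s{k}.png')
rd=.0121
for n,q in [('hub',(rd,0,.066)),('pointer',(rd,-.032*np.sin(ph),.066-.032*np.cos(ph))),('tab.18',(rd,-.039*np.sin(.18),.066-.039*np.cos(.18)))]:
    v=proj('w',pg(q),kt); print(n,np.array(v),'crop xy',(v[1]-285)*16/3,(v[0]-150)*16/3)
b=cv2.resize(cv2.imread(f'pics/s{k}.png')[90:200,300:410],(400,400),interpolation=cv2.INTER_CUBIC)
cv2.imwrite(f'pics/z{k}.png',np.hstack([cv2.resize(w[150:225,285:360],(400,400),interpolation=cv2.INTER_CUBIC),b]))
E
python3 look.py 6
```

```text
20.0 [ 0.531  -0.2025  0.2364] [-169.7118    0.0512  -27.0412] [ -26.2069   11.6027    2.997    81.2941   10.2879 -179.152 ] [-1.5145 -1.4209  0.5834] [-0.4879  0.2251 -0.0248]
roll 0.17956352933637187 pad_top in gauge xy (z unknown) [ 0.0005 -0.004   0.0007]
hub [198.2978 321.4953] crop xy 194.64155768470997 257.58814524697726
pointer [186.8879 328.2772] crop xy 230.8116008226889 196.73527930464283
tab.18 [184.7518 329.5668] crop xy 237.68951067900676 185.34295257557824
```

View pics/z6.png

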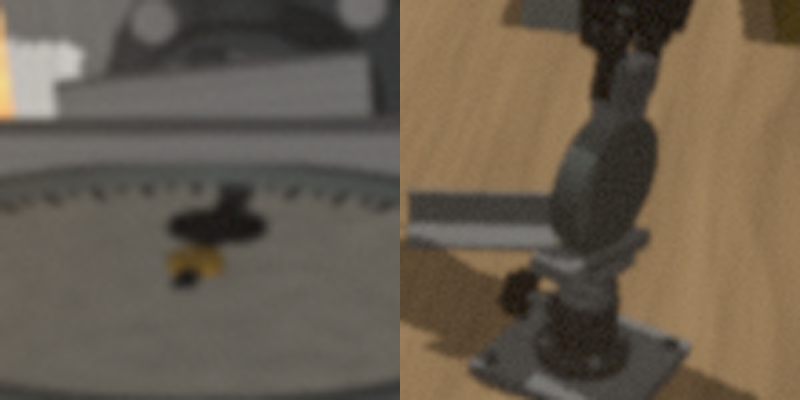

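The pointer is on the tab: at about (235,195) in the crop, with the model predicting (238,185). The foot is flush and pressed with about 5 N. I'll let it settle, then hand in.

>>> {"fn": "move_arm", "kwargs": {
  "motion": "0 0 0 0 0 0;0 0 0 0 0 0;0 0 0 0 0 0;0 0 0 0 0 0;0 0 0 0 0 0;0 0 0 0 0 0;0 0 0 0 0 0;0 0 0 0 0 0;0 0 0 0 0 0;0 0 0 0 0 0;0 0 0 0 0 0;0 0 0 0 0 0"
}}

```text
time: 21.25
tool_pos: [0.5308, -0.2025, 0.2362]
tool_rot: [-169.7, 0.1, -27.0]
contact_force: [-0.2, -1.5, 0.0]
width: 0.527
finger_force: 64.1
```

```bash
python3 -c "
from bench import robot
s=robot.read_state();print(s['time'],s['contact_force'],s['tool_rot'],s['dq'])
if abs(s['contact_force'][2])<4: print(robot.sign_off())"
```

```text
21.25 [-0.20185727 -1.52843346  0.04889718] [-1.69714162e+02  7.24483699e-02 -2.70409870e+01] [-0.11597022  0.04877641  0.00747545 -0.04966333 -0.02514337  0.02194016]
the job is handed in; nothing more can be done
None
```

I handed the job in at 21 s of the 48 s, no verdict shown: the gauge is still gripped, its dial on the knob side, held at 0.18 rad roll with the pointer looking on the tab (read as about 0.175 rad), and pressed on the pad with about 5 N. Its yaw is about 6° off the jack's (limit 8.6°) because the last joint was at its range limit.

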